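# Discharge the board test fixture, fit its pressure cover over the pins and hold it down

## Robot

A 7-joint arm with a two-finger parallel gripper is mounted at the origin on a cart in front of the work surface, level with it; the furniture and walls round the work are solid. World frame = base frame: x ahead of the robot, y to its left, z up, the work surface at z = 0. Lengths are in m, angles in degrees, forces in N, time in s.
With the tool pointing down it reaches from about 0.4 to 0.875 m from the base axis. Payload 6.5 kg.
Tool frame: the origin (TCP) lies between the finger pads; the fingertips stand 22 mm ahead of it and the grasp point (between the pads) lies 3 mm ahead of it; z points along the fingers, y is the line along which they close (so a half turn about z gives the same grasp; the last joint's range is limited). The gripper opens to 88 mm and grips with 3 to 60 N. Pads are 18 mm wide; open, the fingers measure 123 mm over their backs; the gripper's body (75 mm by 187 mm) begins 45 mm behind the grasp point.
Start: joints at [70.806, 30.733, -0.252, 88.115, 0.149, 61.152, -4.079], TCP at [0.173, -0.627, 0.235] pointing down, gripper open.
Joint ranges: [-154.64, 154.64], [-21.42, 123.67], [-72.66, 72.17], [13.99, 137.28], [-74.86, 254.86], [10.95, 109.41], [-158.01, 158.01]. Speed limits (degrees/s): [136.94, 136.94, 180, 180, 180, 180, 180].

## Interface

Orientations are given as [roll, pitch, yaw] about the fixed x, y, z axes, in that order (R = Rz(yaw) Ry(pitch) Rx(roll)).
In Python, from rig import env gives the robot as it stands.
- The arm moves only by the tool jog_arm, never from a script. Its arguments are lists of equal length, an entry for each row: "jaw": the finger opening in mm, from 0 to 88.1; "dp": the shift along the tool's x, y, z in mm, a list of three; "spin": the turn about the tool's z in degrees. A call has 1 to 8 rows; each row is the pose to reach, as a shift and turn from the pose commanded when the call began, along the tool's axes at that moment; what a row does not reach only later rows make up. A row lasts 1/10 s, in which the tool goes at most 50 mm and 8.59 degrees, less where a joint would pass 70% of its speed; a pose out of reach is approached as far as the arm can. A call with a gripper value outside its range is refused whole. The fingers move at their own pace and stop on an object; "force" is the grip in N (left out, the last holds). Time passes only in rows, so rows that repeat a pose let the fingers close. It gives the time, the measured TCP pose, the force, the opening and the grip force at its end, in the units of the state.
- env.sense(): the state, without advancing time (a new reading comes with each control period).
- env.read_camera(name): name is "scene" or "side" or "wrist"; returns a dict with "pixels" (400x640x3 uint8, red, green, blue), "fx", "fy", "cx", "cy" (pixels), "k1" (the pictures are not rectified: a ray, as slopes to the right and down, at radius r is drawn at 1 + k1 r^2 times it, then the intrinsics apply), "R" (3x3) and "t" (3): a world point X has camera coordinates R X + t. Camera axes: x right, y down, z forward; pixel columns grow to the right and rows downward; lengths in m; the calibration is good to about 2 mm. A picture is of the moment at which its call begins. There is no depth.
- env.job_done(): hands the job in; it is judged then, once.
The state is a dict: "clock": time; "q": joint angles; "dq": joint speeds; "joint_torque": joint torques, N m; "position": TCP position; "eef_rot": TCP orientation; "contact_force": force on the tool from outside, world axes, zero at the start; "torque": the same for the moment, N m; "opening": finger opening in m; "grasp_force": force on a finger pad.
Only numpy, scipy, OpenCV 4.12 (cv2) and the standard library are available. Lean on these libraries where they do the work, as an engineer would, in place of code of your own. Each camera call takes 0.05 s, during which the arm holds its last target. There are 200 camera calls.

## Task

Get the board test fixture ready for a reading: first push the spring plunger at the fixture's end right down to its stop, to drain the probes, and let it come back up. Then take the loose pressure cover by its handle, fit it over the fixture's two locating pins (round bore over the taller pin) until it drops flat onto the carrier that holds the circuit board, and press the carrier fully down onto its stop. Do not let go: the program ends while you still hold the cover pressed down there (the carrier springs back as soon as you ease off), with the other things on the table left where they lie.

Things in the scene. Friction and masses are not known exactly. Their poses are not given: they have to be found in the camera images.
- fixture: Test fixture, fixed: low black box with aluminium deck (104x188 mm, deck 28 mm up). Origin at table height under the middle of the green circuit board (40x63x14 mm); y runs along it from the plunger (-92 mm) to the taller pin (+47 mm), z up. The board lies on a grey T-shaped sprung carrier (128 mm long, 66 mm wide at the taller pin, else 46), top 40 mm up; both pins stand through it.
- pin_tip (a point): Tip of the taller locating pin: steel, 10 mm diameter, blunt nose tapering to 7 mm over the last 2.5 mm. The tip stands 54 mm above the table, 14 mm above the unpressed carrier. It is fixed and does not move with the carrier. Axes as the fixture's.
- pin_small_tip (a point): Tip of the shorter locating pin: steel, 8 mm diameter, tip 50 mm above the table, 10 mm above the unpressed carrier, 93 mm from the tall pin. Axes as the fixture's.
- carrier (a joint): How far the spring carrier is pressed down (m): 0 up, 0.006 on its stop. It begins to move at about 3.5 N and takes about 8.5 N at the stop (the weight of the cover alone, 1 to 2 N, does not move it); it springs back when eased.
- plunger_top (a point): Middle of the top of the plunger's black mushroom head, 28 mm across, nearly flat on top, 68.5 mm above the table when up; it goes straight down.
- plunger (a joint): How far the plunger is pressed (m): 0 up, 0.010 on its stop. It begins to move at about 3 N and takes about 7.5 N at the stop; it springs back.
- cover_grip (a point): Centre of the loose pressure cover's handle: a black bar along the cover's y, 76 long, 16 wide, 18 mm tall, on posts, underside 14 mm above the plate; this point is 53 mm above the cover's underside. Below it an aluminium bridge, plate top 30 mm up, on two 22 mm high feet: wide (60 mm) at y = 33 to 61 mm, narrow (40 mm) at y = -59 to -35 mm. 0.12 to 0.2 kg. y points to the wide foot, z up.
- cover_bore (a point): Mouth of the blind round bore in the underside of the wide foot, 12 mm diameter with a 1 mm chamfer, 22 mm deep: it takes the taller pin. It lies 46 mm along y from the handle's centre, 53 mm below it.
- cover_slot (a point): Mouth of the blind slot in the underside of the narrow foot, 10 mm in x by 13 mm in y, 22 mm deep: it takes the shorter pin. It lies -47 mm along y from the handle's centre, 53 mm below it.
- tweezers: Bystander, not to be moved: steel tweezers, 123 mm long; origin at the centre of its underside.
- cutter_tool: Bystander, not to be moved: flush cutter with two grips, 132 mm long; origin at the centre of its underside.
- bracket: Bystander, not to be moved: thin sheet bracket, 70 mm long; origin at the centre of its underside.
- brush_tool: Bystander, not to be moved: small wooden-handled brush, 141 mm long; origin at the centre of its underside.

How it is judged:
By the outcome, as a careful person would: the job done as asked, in the order asked, and still so for the second after the job is handed in, while the arm keeps its last pose, push and grip.
It also fails if it takes over 51 s, if anything falls off the work surface, if the arm or the gripper's body presses on something with over 40 N, if the wrist force passes 120 N, or if a joint passes its speed limit or range.

## Working session

There is one attempt and no reset: what is moved stays moved. The work goes in short steps, Python scripts to look and compute and a tool call to move; the robot and the scene stay as the last step left them, time stands still between calls to the robot, and variables do not carry over. Pictures are saved under pics/ and viewed, at most 10 in all, crops included, and the job is handed in when it is done.

Besides the shell and the picture viewer there is one more tool, called after "Call:" by a JSON object that holds its "fn" and its "kwargs". jog_arm: Moves the arm, as the interface text tells. Its arguments: {"type":"object","properties":{"jaw":{"type":"array"},"dp":{"type":"array"},"spin":{"type":"array"},"force":{"type":"number"}},"required":["jaw","dp","spin"]}

```bash
mkdir -p pics; cat > h.py <<'E'
import numpy as np, cv2, pickle
from rig import env
def snap(n,f):
    c=env.read_camera(n); cv2.imwrite(f'pics/{f}.png',c['pixels'][:,:,::-1]); pickle.dump(c,open(f'pics/{f}.pkl','wb')); return c
def ld(f): return pickle.load(open(f'pics/{f}.pkl','rb'))
def ray(c,u,v):
    a=np.array([(u-c['cx'])/c['fx'],(v-c['cy'])/c['fy']]); s=a.copy()
    for _ in range(30): s=a/(1+c['k1']*(s@s))
    R=np.array(c['R']);t=np.array(c['t'])
    d=R.T@np.array([*s,1]); return -R.T@t, d/np.linalg.norm(d)
def tri(*obs):
    A=0;b=0
    for c,u,v in obs:
        o,d=ray(c,u,v);P=np.eye(3)-np.outer(d,d);A=A+P;b=b+P@o
    X=np.linalg.solve(A,b)
    res=[np.linalg.norm((np.eye(3)-np.outer(d,d))@(X-o))*1e3 for o,d in [ray(*q) for q in obs]]
    return X.round(4),np.round(res,1)
def onz(c,u,v,z):
    o,d=ray(c,u,v); return (o+d*(z-o[2])/d[2]).round(4)
def proj(c,X):
    p=np.array(c['R'])@X+np.array(c['t']); s=p[:2]/p[2]; s=s*(1+c['k1']*(s@s)); return np.array([s[0]*c['fx']+c['cx'],s[1]*c['fy']+c['cy']])
E
python3 - <<'E'
from h import *
ims=[]
for n in ['scene','side','wrist']:
    c=snap(n,n+'0'); print(n,c['fx'],c['k1'],(-np.array(c['R']).T@np.array(c['t'])).round(3)); 
s=env.sense();print(s['position'],s['eef_rot'],s['contact_force'],s['clock'])
E
```

```text
scene 478.0669226986797 -0.0008001168100649457 [ 0.056 -0.502  0.446]
side 454.671696464655 0.0323764464524922 [0.364 0.984 0.575]
wrist 310.3411871451658 -0.03611545024122018 [ 0.252 -0.604  0.383]
[ 0.17245296 -0.62619817  0.23474826] [-1.79921674e+02  6.41727624e-03  1.54016969e+01] [ 0.01089763  0.60484904 -0.7529269 ] 0.15
```

View pics/scene0.png

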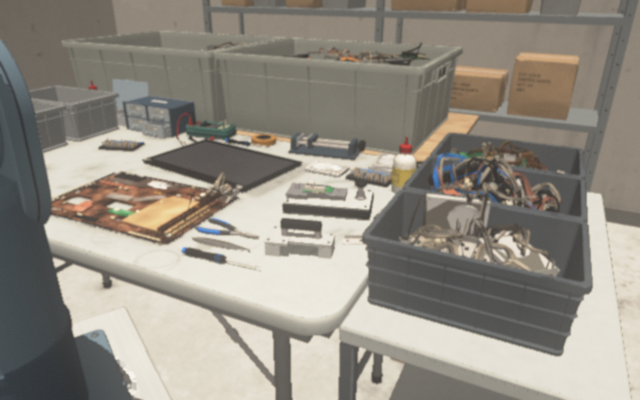

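View pics/side0.png

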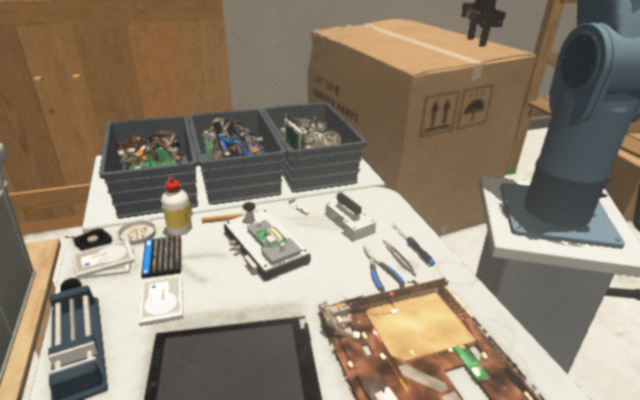

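The scene view shows the fixture near (328,200) with its plunger at (362,183), and the cover near (300,238). In the side view the fixture is at (268,245), the plunger at (249,207), and the cover at (350,213).

```bash
python3 - <<'E'
from h import *
a,b=ld('scene0'),ld('side0')
print('plunger',tri((a,362,180),(b,249,206)))
print('handle',tri((a,302,226),(b,348,207)))
for u,v in [(283,222),(321,222)]: print(onz(a,u,v,.062))
for u,v in [(341,195),(359,210)]: print('s',onz(b,u,v,.062))
print('board',tri((a,322,189),(b,272,237)))
c=ld('wrist0'); print(np.array(c['R']).round(2))
for nm,cc in (('scene',a),('side',b)):
  im=cc['pixels'][:,:,::-1]
A=cv2.resize(a['pixels'][170:265,250:390,::-1],None,fx=4,fy=4,interpolation=2)[:300*2,:400*2]
B=cv2.resize(b['pixels'][180:280,210:390,::-1],None,fx=4,fy=4,interpolation=2)
cv2.imwrite('pics/cA.png',A);cv2.imwrite('pics/cB.png',B)
E
```

```text
plunger (array([0.6611, 0.2287, 0.0664]), array([4.1, 4.1]))
handle (array([0.4629, 0.154 , 0.0462]), array([3.4, 3.4]))
[0.4314 0.1619 0.062 ]
[0.4878 0.1246 0.062 ]
s [0.4792 0.1373 0.062 ]
s [0.433  0.1881 0.062 ]
board (array([0.5961, 0.2863, 0.0398]), array([5.5, 5.5]))
[[ 0.27 -0.96 -0.  ]
 [-0.91 -0.25  0.32]
 [-0.31 -0.08 -0.95]]
```

View pics/cB.png

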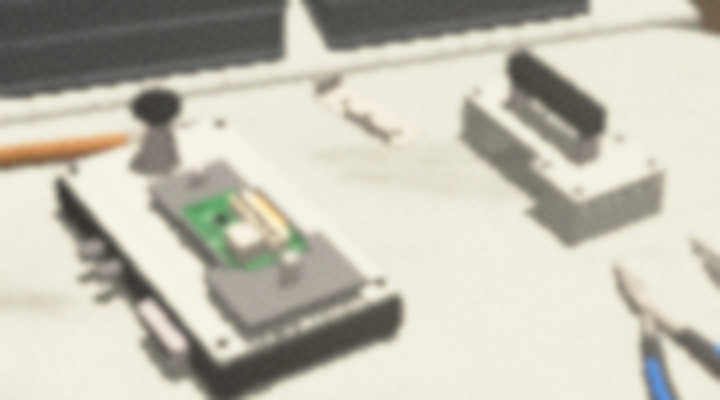

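The side crop shows the plunger at about (158,105), the two pins at (197,180) and (289,262), the cover's wide foot towards the lower right, and the brush handle close to the plunger. Next I check how high the bin and bottle stand before crossing.

```bash
python3 - <<'E'
from h import *
a,b=ld('scene0'),ld('side0')
print('bin near corner',tri((a,368,238),(b,364,150)))
print('bin corner2',tri((a,588,200),(b,326,103)))
print('bottle top',tri((a,406,142),(b,173,181)))
E
```

```text
bin near corner (array([ 0.4579, -0.0295,  0.1027]), array([8.6, 8.6]))
bin corner2 (array([ 0.6057, -0.2374,  0.1724]), array([43.9, 43.9]))
bottle top (array([0.8091, 0.2545, 0.1193]), array([2.9, 2.9]))
```

Call:
{"fn": "jog_arm", "kwargs": {"jaw": [0,0,0,0,0,0,0,0], "dp": [[0,0,-50],[0,0,-100],[30,-30,-130],[60,-70,-130],[90,-105,-130],[125,-140,-130],[155,-180,-130],[190,-215,-130]], "spin": [0,0,-8,-16,-24,-32,-40,-48]}}

```text
clock: 0.95
position: [0.2986, -0.3668, 0.3653]
eef_rot: [-180.0, 0.0, 63.7]
contact_force: [0.7, -0.8, 0.6]
opening: 0.0262
grasp_force: 0.0
```

Call:
{"fn": "jog_arm", "kwargs": {"jaw": [0,0,0,0,0,0,0,0], "dp": [[48,-1,0],[96,-3,0],[144,-4,0],[192,-5,0],[240,-7,0],[288,-8,0],[336,-10,0],[384,-11,0]], "spin": [-5,-10,-15,-20,-25,-30,-35,-40]}}

```text
clock: 1.75
position: [0.461, -0.0189, 0.3655]
eef_rot: [180.0, 0.0, 103.6]
contact_force: [0.5, -0.1, 0.2]
opening: 0.0001
grasp_force: 0.0
```

Call:
{"fn": "jog_arm", "kwargs": {"jaw": [0,0,0,0,0,0,0], "dp": [[37,29,5],[74,58,15],[112,88,30],[150,118,45],[187,147,60],[224,176,75],[224,176,75]], "spin": [-5,-10,-16,-21,-26,-31,-31]}}

```text
clock: 2.45
position: [0.5785, 0.2444, 0.2867]
eef_rot: [-179.9, -0.4, 135.0]
contact_force: [-0.3, 1.0, -0.2]
opening: 0.0001
grasp_force: 0.0
```

```bash
python3 - <<'E'
from h import *
c=snap('wrist','w1'); s=env.sense(); print(s['position'],s['eef_rot'],s['q'],s['contact_force'])
E
```

```text
[0.57882928 0.24128811 0.2880154 ] [-179.87239748   -0.22859376  134.69017063] [  3.92696643  32.85992012 -45.72771158  86.3807178   24.01294559
  71.16145168  -0.38332614] [-0.3325411  -0.4581089   0.29440498]
```

View pics/w1.png

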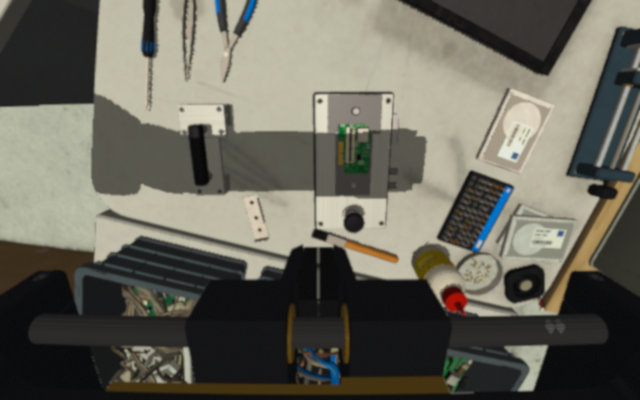

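The wrist view shows the plunger head at (353,219), the tall pin at (356,111), the small pin near (352,185), the handle from (195,126) to (203,183), and the bin rims from y≈265 down. The cover is turned about 8° in the image relative to the fixture.

```bash
python3 - <<'E'
from h import *
a,b,w=ld('scene0'),ld('side0'),ld('w1')
print('plunger',tri((a,362,180),(b,249.5,206),(w,353,218)), tri((b,249.5,206),(w,353,218)))
print('on z',onz(w,353,218,.0685))
print('tall',tri((b,282,244),(w,356,111)),onz(w,356,111,.054),'small',tri((b,259.5,224),(w,352.5,185)),onz(w,352.5,185,.05))
h1,h2=onz(w,195,125,.062),onz(w,204,184,.062);print('handle',h1,h2,np.linalg.norm(h1-h2))
print('far end tri',tri((b,340,194),(w,204,184)),'near',tri((b,359,208),(w,195,125)))
print('bin rim',onz(w,80,268,.1),onz(w,240,263,.1), tri((a,368,238),(w,80,268)),tri((b,364,150),(w,80,268)))
E
python3 - <<'E'
import cv2
i=cv2.imread('pics/w1.png')[80:245,160:410]
cv2.imwrite('pics/w1c.png',cv2.resize(i,None,fx=3.2,fy=3.2,interpolation=2))
E
```

```text
plunger (array([0.658 , 0.2297, 0.0661]), array([6.9, 2.2, 5. ])) (array([0.6549, 0.2318, 0.065 ]), array([1.4, 1.4]))
on z [0.6522 0.2323 0.0685]
tall (array([0.5606, 0.325 , 0.0524]), array([0.1, 0.1])) [0.5606 0.325  0.054 ] small (array([0.6271, 0.2586, 0.0426]), array([0., 0.])) [0.6251 0.2594 0.05  ]
handle [0.4364 0.1796 0.062 ] [0.4894 0.1304 0.062 ] 0.07231624990277083
far end tri (array([0.486, 0.127, 0.057]), array([3.1, 3.1])) near (array([0.4351, 0.1787, 0.0604]), array([1., 1.]))
bin rim [ 0.448  -0.0508  0.1   ] [0.5864 0.1002 0.1   ] (array([ 0.4535, -0.0392,  0.1136]), array([3.4, 3.4])) (array([ 0.4498, -0.0626,  0.0844]), array([5.5, 5.5]))
```

View pics/w1c.png

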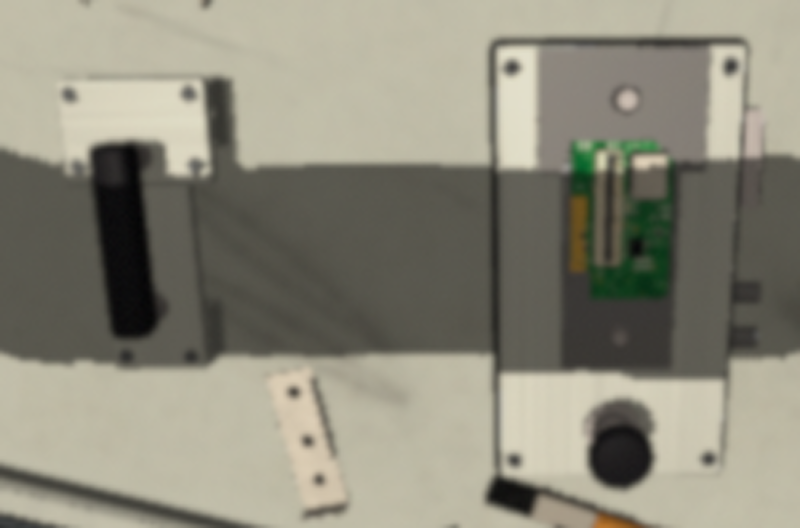

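The crop shows the plunger head at about (621,453), the tall pin at (627,100), the small pin at (619,337), and the handle ends at (116,150) and (134,332). The bin rim may come close to the gripper body at the plunger, so I check that gap now.

```bash
python3 - <<'E'
from h import *
a,b,w=ld('scene0'),ld('side0'),ld('w1')
P=np.array([.656,.228])
for z in (.08,.1,.12):
  print(z)
  for n,c,u,v in [('b1',b,364,150),('b1l',b,284,160),('b2r',b,280,150),('b2l',b,197,163),('b3r',b,190,165),('b3l',b,108,178),
                  ('b3rim',b,190,145),('b3riml',b,108,152),('w',w,80,268),('w',w,245,290),('w',w,245,262)]:
    X=onz(c,u,v,z); d=X[:2]-P; print(n,X[:2],'toolx',round(d@[-.707,.707],3),'tooly',round(d@[.707,.707],3))
I=b['pixels'][90:225,90:380,::-1]
W=w['pixels'][190:325,60:350,::-1]
cv2.imwrite('pics/bins.png',cv2.resize(np.vstack([I,W]),None,fx=2.2,fy=2.2,interpolation=2))
E
```

```text
0.08
b1 [ 0.4546 -0.0646] toolx -0.064 tooly -0.349
b1l [0.6354 0.0384] toolx -0.119 tooly -0.149
b2r [ 0.6599 -0.0128] toolx -0.173 tooly -0.167
b2l [0.8294 0.1036] toolx -0.211 tooly 0.035
b3r [0.8408 0.117 ] toolx -0.209 tooly 0.052
b3l [0.9857 0.2178] toolx -0.24 tooly 0.226
b3rim [0.8886 0.0154] toolx -0.315 tooly 0.014
b3riml [1.0611 0.102 ] toolx -0.375 tooly 0.197
w [ 0.4437 -0.0718] toolx -0.062 tooly -0.362
w [0.6216 0.0616] toolx -0.093 tooly -0.142
w [0.594  0.0939] toolx -0.051 tooly -0.139
0.1
b1 [ 0.4509 -0.0222] toolx -0.032 tooly -0.322
b1l [0.6244 0.0766] toolx -0.085 tooly -0.129
b2r [0.6479 0.0275] toolx -0.136 tooly -0.147
b2l [0.8106 0.1392] toolx -0.172 tooly 0.047
b3r [0.8215 0.152 ] toolx -0.171 tooly 0.063
b3l [0.9606 0.2488] toolx -0.201 tooly 0.23
b3rim [0.8674 0.0545] toolx -0.272 tooly 0.027
b3riml [1.0329 0.1376] toolx -0.33 tooly 0.203
w [ 0.448  -0.0508] toolx -0.05 tooly -0.344
w [0.6159 0.0752] toolx -0.08 tooly -0.136
w [0.5898 0.1057] toolx -0.04 tooly -0.133
0.12
b1 [0.4472 0.0202] toolx 0.001 tooly -0.295
b1l [0.6134 0.1149] toolx -0.05 tooly -0.11
b2r [0.636  0.0678] toolx -0.099 tooly -0.127
b2l [0.7918 0.1748] toolx -0.134 tooly 0.058
b3r [0.8022 0.1871] toolx -0.132 tooly 0.074
b3l [0.9354 0.2797] toolx -0.161 tooly 0.234
b3rim [0.8462 0.0937] toolx -0.229 tooly 0.04
b3riml [1.0047 0.1733] toolx -0.285 tooly 0.208
w [ 0.4523 -0.0297] toolx -0.038 tooly -0.326
w [0.6102 0.0887] toolx -0.066 tooly -0.131
w [0.5856 0.1174] toolx -0.028 tooly -0.128
```

View pics/bins.png

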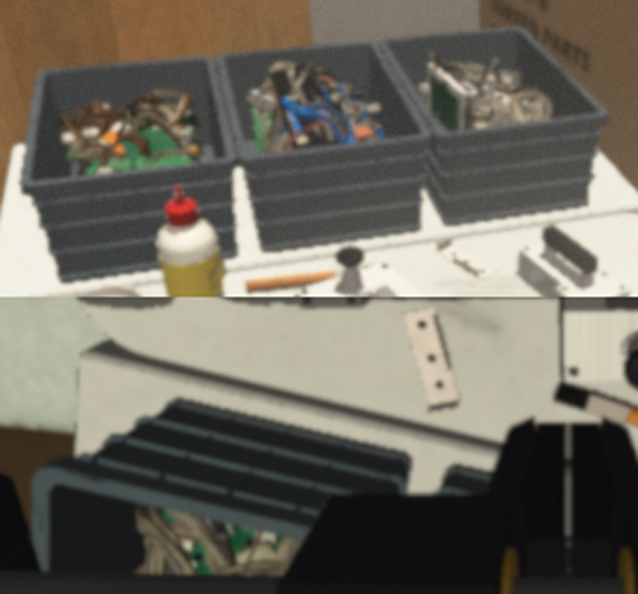

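Bin rims sit at z≈0.09–0.10 and at least 80 mm clear of the plunger, so I go above the plunger with the fingers closed.

Call:
{"fn": "jog_arm", "kwargs": {"jaw": [0,0,0,0,0,0,0,0], "dp": [[-32,22,20],[-64,45,50],[-64,45,95],[-64,45,140],[-64,45,175],[-64,45,188],[-64,45,188],[-64,45,188]], "spin": [0,0,0,0,0,0,0,0]}}

```text
clock: 3.3
position: [0.6582, 0.2239, 0.1046]
eef_rot: [179.9, 0.1, 134.3]
contact_force: [0.4, -0.0, 0.2]
opening: 0.0002
grasp_force: 0.0
```

```bash
python3 - <<'E'
from h import *
c=snap('wrist','w2'); s=env.sense(); print(s['position'],s['eef_rot'],s['contact_force'])
cv2.imwrite('pics/w2c.png',cv2.resize(c['pixels'][60:340,140:500,::-1],None,fx=2,fy=2,interpolation=2))
print('tip',proj(c,s['position']-[0,0,.022]))
E
```

```text
[0.65846745 0.22424697 0.10512508] [1.79802763e+02 8.39781762e-02 1.34361991e+02] [ 0.82387078 -0.38560908  0.70753072]
tip [319.34255312 242.3803397 ]
```

View pics/w2c.png

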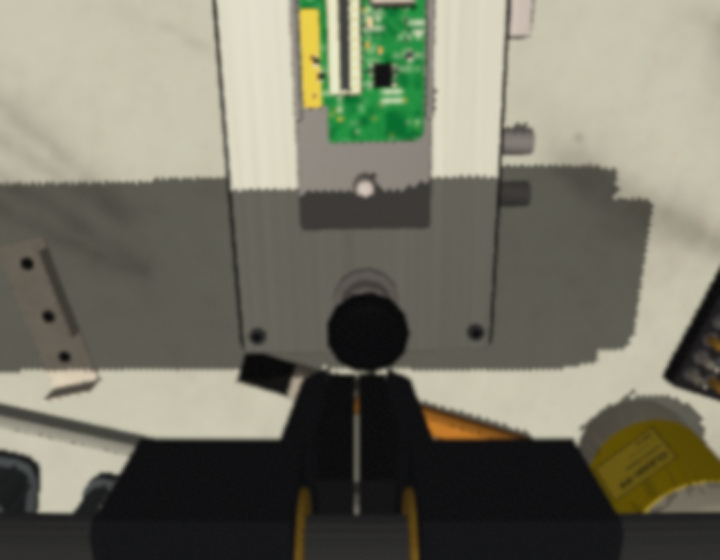

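The crop shows the plunger head centred at about (368,330), the small pin at (365,187), and the fingertip at (357,372), just short of the head.

```bash
python3 - <<'E'
from h import *
w=ld('w2'); p=env.sense()['position']
X=onz(w,324,224.5,.0685); d=(X-p)[:2]; print(X,'tool dx,dy',d@[-.7,.714],d@[.714,.7]); print('small',onz(w,322.5,153.3,.05))
print(tri((ld('w1'),353.9,221),(w,324,224.5)), tri((ld('w1'),353.4,185.3),(w,322.5,153.3)))
E
```

```text
[0.6568 0.2304 0.0685] tool dx,dy 0.005560477623123451 0.003116559191291006
small [0.6262 0.2604 0.05  ]
(array([0.6579, 0.2293, 0.0641]), array([0.3, 0.3])) (array([0.6263, 0.2601, 0.0496]), array([0.2, 0.2]))
```

Call:
{"fn": "jog_arm", "kwargs": {"jaw": [0,0,0,0,0,0], "dp": [[3,1,0],[6,2,4],[6,2,10],[6,2,15],[6,2,18],[6,2,20]], "spin": [0,0,0,0,0,0]}}

```text
clock: 3.95
position: [0.654, 0.2293, 0.0817]
eef_rot: [-180.0, -0.0, 134.4]
contact_force: [-0.5, 0.2, -0.1]
opening: 0.0002
grasp_force: 0.0
```

```bash
python3 - <<'E'
from h import *
c=snap('wrist','w3')
for _ in range(3):
  s=env.sense(); print(s['position'],s['contact_force'],s['torque']); env.read_camera('side')
cv2.imwrite('pics/w3c.png',np.hstack([cv2.resize(c['pixels'][160:300,220:420,::-1],None,fx=2,fy=2,interpolation=2),cv2.resize(snap('side','s3')['pixels'][150:250,200:300,::-1],(400,280),interpolation=2)]))
E
```

```text
[0.65394198 0.2292925  0.08158552] [ 0.09242687  0.32248262 -0.5521245 ] [-0.0212246  -0.09026873 -0.05671663]
[0.65405843 0.22933512 0.08192017] [-0.08357207 -0.3645027   0.00623771] [ 0.01498672 -0.11283512  0.07952204]
[0.65419847 0.22945899 0.08221711] [-0.19858444 -0.03909246  0.6489395 ] [-0.00264908 -0.14042941  0.03717661]
```

View pics/w3c.png

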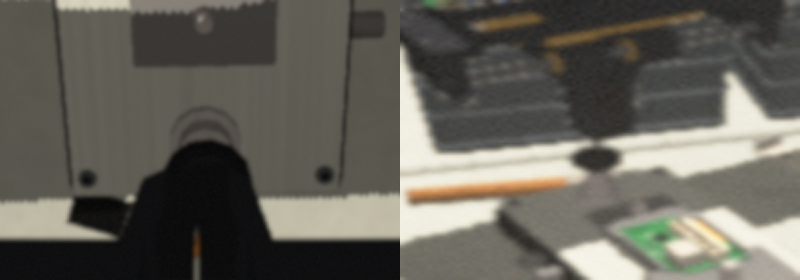

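The side view shows the fingertips just above the head, with no contact yet. I carry on down and watch the force.

Call:
{"fn": "jog_arm", "kwargs": {"jaw": [0,0,0,0], "dp": [[2,2,2],[2,2,4],[2,2,6],[2,2,6]], "spin": [0,0,0,0]}}

```text
clock: 4.6
position: [0.654, 0.2322, 0.0759]
eef_rot: [-180.0, -0.0, 134.4]
contact_force: [0.0, -0.4, -0.0]
opening: 0.0006
grasp_force: 0.0
```

```bash
python3 - <<'E'
from h import *
c=snap('side','s4'); w=snap('wrist','w4'); s=env.sense(); print(s['position'],s['contact_force'])
for f in ('side0','s3','s4'):
  g=cv2.cvtColor(ld(f)['pixels'],cv2.COLOR_RGB2GRAY)
  print(f); print('col',g[190:225,247:252].mean(1).round().astype(int)); print(g[200:210,238:262])
tip=s['position']-[0,0,.022]; print('tip in side',proj(c,tip),'head',proj(c,np.array([.657,.230,.0685])),proj(c,np.array([.657,.230,.0585])))
g=cv2.cvtColor(w['pixels'],cv2.COLOR_RGB2GRAY); print(g[215:262:2,296:350:3]); print(proj(w,tip))
E
```

```text
[0.65420236 0.23226248 0.07626045] [-0.36881092 -0.49392634  0.28609312]
side0
col [ 75  76  77  76  77  84  97  99 104 147 194 189 137  87  67  64  64  64
  63  64  76 101 119 124 123 123 123 124 122 125 123 125 131 150 179]
[[108 123 139 148 147 149 153 161 178 188 188 190 195 207 220 228 231 232
  232 232 230 231 230 230]
 [159 180 199 211 211 209 203 196 194 191 180 179 191 202 216 224 229 231
  230 228 224 225 222 222]
 [215 222 229 230 228 221 205 174 156 144 130 125 137 148 162 186 205 217
  217 215 209 207 206 206]
 [231 228 230 229 223 202 166 126 100  90  83  81  88  93 104 129 163 184
  197 198 199 202 202 205]
 [226 223 221 215 194 157 114  84  68  67  64  67  66  69  75  89 120 161
  195 210 215 220 224 225]
 [211 204 204 187 157 115  80  66  65  61  65  63  66  65  68  73 106 165
  211 226 231 233 235 234]
 [197 197 199 181 144 100  67  61  60  63  63  61  64  69  65  70 105 169
  219 234 236 235 235 235]
 [211 218 218 208 167 109  70  64  56  62  61  65  67  67  67  71 111 174
  224 235 237 236 235 235]
 [229 231 232 224 197 136  86  69  65  63  63  63  64  64  68  91 
[... 3256 characters left out ...]
3 57 22 13 10  7 10 19 43 57 80 91 93 92 92]
 [95 93 83 56 20 10 10  9  8  9  8 10 23 72 93 92 92 91]
 [94 91 63 20  9 12 11 11  9 11 10 10  9 44 90 92 92 91]
 [89 66 28 12 10 11 11 11 14 12 12 10 11 18 68 89 91 91]
 [51 21 13 11 11 11 11 13 11 12 12 13 12 15 28 60 86 91]
 [16 15 12 12 12 13 11 13 12 13 12 11 11 15 15 21 54 89]
 [15 15 13 11 11 10 11 11 11 11 11 10 13 15 14 14 22 84]
 [15 16 13 12 11 11 12 13 11 12  9 11 13 14 15 14 16 73]
 [14 15 15 10 11 12 10 12 11 11 12 11 11 15 15 15 15 57]
 [14 15 14 12 12 12 12 12 11 12  9 11 11 14 14 15 15 41]
 [13 15 13 12 11  9 11 12 12 10 13 13 13 14 15 15 15 21]
 [14 15 14 11 12 11 13 12 10 12 12 11 11 15 14 14 14 17]]
[318.86773488 242.25686334]
```

Call:
{"fn": "jog_arm", "kwargs": {"jaw": [0,0,0], "dp": [[0,0,2],[0,0,4],[0,0,4]], "spin": [0,0,0]}}

```text
clock: 5.0
position: [0.654, 0.2322, 0.072]
eef_rot: [-180.0, -0.0, 134.4]
contact_force: [-0.5, -0.2, 0.6]
opening: 0.0006
grasp_force: 0.0
```

```bash
python3 - <<'E'
from h import *
w=ld('w2'); p=np.array([.6584,.2242,.105])
for z in (.03,.022,.015,.01,0): print(z,proj(w,p-[0,0,z]))
s=env.sense();print(s['position'],s['contact_force'])
E
```

```text
0.03 [319.12724563 236.629774  ]
0.022 [319.20745573 242.26849765]
0.015 [319.28308396 247.58634059]
0.01 [319.34054244 251.62736203]
0 [319.4651033  260.39001921]
[0.65403968 0.23223215 0.07199657] [-0.46653942 -0.2324113   0.60250658]
```

Call:
{"fn": "jog_arm", "kwargs": {"jaw": [0,0,0,0], "dp": [[1,-1,2],[2,-1,4],[2,-1,6],[2,-1,6]], "spin": [0,0,0,0]}}

```text
clock: 5.4
position: [0.6519, 0.233, 0.066]
eef_rot: [-180.0, -0.0, 134.4]
contact_force: [0.2, -0.3, -0.3]
opening: 0.0005
grasp_force: 0.0
```

```bash
python3 - <<'E'
from h import *
c=snap('side','s5'); s=env.sense(); print(s['position'],s['contact_force'],s['torque'])
for f in ('side0','s5'):
  g=cv2.cvtColor(ld(f)['pixels'],cv2.COLOR_RGB2GRAY)
  print(g[196:216,238:262])
w=ld('w2'); p=np.array([.6584,.2242,.105])
for z in (.022,.01,0): print(z,proj(w,p+.009*np.array([-.7,.714,0])-[0,0,z]))
E
```

```text
[0.65201322 0.2330288  0.06616902] [-0.69334397 -0.47344922  0.02186827] [-0.07941811 -0.14822061 -0.00308164]
[[ 79  79  80  85  84  89  90  88  86  94  97  98  98  98 101 100  98  99
  102 102 101 104 105 105]
 [ 90  90  95  96  97  99  99  98  99 100 102 100  97  98 101 104 104 105
  103 104 110 127 143 148]
 [100 101 103 103 102  99  98 100 100 103 102 100 103 110 125 142 150 149
  149 154 162 178 199 210]
 [ 99  97 103 103 102 101 102 110 129 138 140 148 148 159 180 201 210 210
  211 212 215 223 226 231]
 [108 123 139 148 147 149 153 161 178 188 188 190 195 207 220 228 231 232
  232 232 230 231 230 230]
 [159 180 199 211 211 209 203 196 194 191 180 179 191 202 216 224 229 231
  230 228 224 225 222 222]
 [215 222 229 230 228 221 205 174 156 144 130 125 137 148 162 186 205 217
  217 215 209 207 206 206]
 [231 228 230 229 223 202 166 126 100  90  83  81  88  93 104 129 163 184
  197 198 199 202 202 205]
 [226 223 221 215 194 157 114  84  68  67  64  67  66  69  75  89 120 161
  195 210 215 220 224 225]
 [211 204 204 187 157 115  80  66  65  61  65  63  66  65  68  73 106 165
  211 
[... 2449 characters left out ...]
35 234 234 232 228 212 185 154 110  76  69  62  68  82 112 158 191 203
  198 196 189 186 186 183]
 [234 234 232 229 230 226 216 189 151 109  88  87  89 107 140 164 172 164
  152 148 146 147 145 140]
 [228 227 224 223 221 220 216 199 167 132 111 109 111 114 129 146 151 138
  125 122 126 126 126 122]
 [208 208 204 203 206 212 204 188 157 131 123 124 119 117 117 126 132 126
  119 118 121 121 122 120]
 [181 181 179 182 192 195 186 168 141 125 121 123 119 113 114 113 118 120
  122 120 120 120 123 119]
 [160 160 160 160 167 164 154 139 127 121 123 124 122 114 112 111 111 118
  119 118 118 119 118 121]]
0.022 [319.20603452 228.62932386]
0.01 [319.34143126 237.26207967]
0 [319.46844537 245.36344003]
```

```bash
python3 - <<'E'
from h import *
c=snap('wrist','w5'); s=ld('s5')
g=lambda im:(255*(im/255.)**.45).astype(np.uint8)
a=cv2.resize(g(c['pixels'])[190:310,240:400,::-1],(800,600),interpolation=2)[:, 200:600]
b=cv2.resize(g(s['pixels'])[165:230,225:275,::-1],(400,520),interpolation=2); b=np.vstack([b,np.zeros((80,400,3),np.uint8)])
cv2.imwrite('pics/w5c.png',np.hstack([a,b]))
E
```

```text
(no output)
```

View pics/w5c.png

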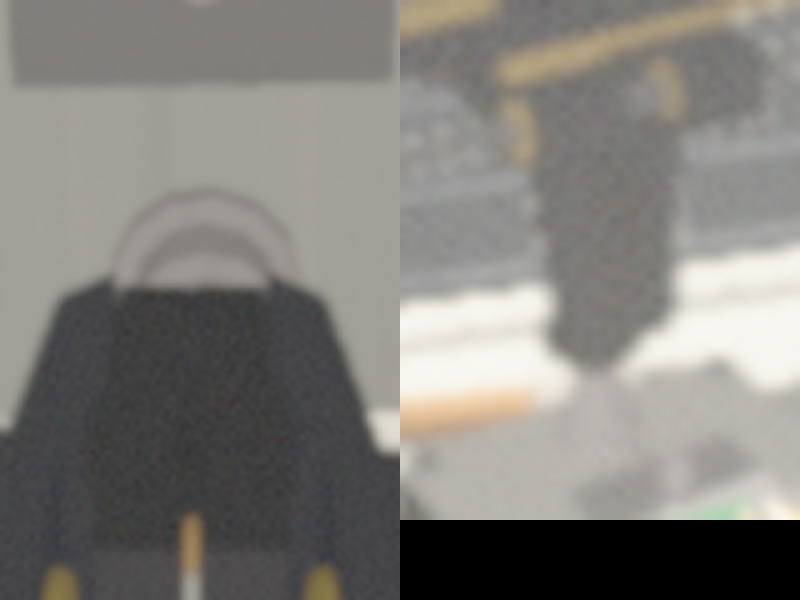

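```bash
python3 - <<'E'
from h import *
H=np.array([.657,.230,.0685]); ax=np.array([-.7,.714,0]); ay=np.array([.714,.7,0])
for f in ('w2','w3','w4','w5'):
  c=ld(f); g=cv2.cvtColor(c['pixels'],cv2.COLOR_RGB2GRAY)
  print(f,'head c',proj(c,H).round(),'far',proj(c,H+.014*ax).round(),'sides',proj(c,H+.014*ay).round(),proj(c,H-.014*ay).round(),'dark rows at 325:',np.where(g[150:300,322:328].mean(1)<30)[0][:1]+150)
s=ld('s5')
p=env.sense()['position'];print(p)
for k in (0,-.01,-.02,-.03):
  for z in (.022,.01): print(k,z,proj(s,p+k*ax-[0,0,z]).round(1), proj(s,p+k*ax+.014*-ay-[0,0,z]).round(1))
c=ld('w5');g=cv2.cvtColor(c['pixels'],cv2.COLOR_RGB2GRAY).astype(float)
for r in range(244,304,4): print(r,g[r,246:400:4].round().astype(int))
print(np.array(c['R'])@(p-0)+np.array(c['t']))
E
```

```text
w2 head c [324. 225.] far [324. 205.] sides [346. 225.] [302. 225.] dark rows at 325: [207]
w3 head c [323. 251.] far [323. 229.] sides [347. 251.] [299. 251.] dark rows at 325: [231]
w4 head c [320. 259.] far [320. 237.] sides [344. 259.] [295. 259.] dark rows at 325: [238]
w5 head c [321. 272.] far [322. 248.] sides [347. 272.] [296. 272.] dark rows at 325: [248]
[0.65211523 0.2330669  0.066319  ]
0 0.022 [251.8 215. ] [257.8 213.1]
0 0.01 [251.5 210.2] [257.6 208.3]
-0.01 0.022 [249.7 212.7] [255.7 210.9]
-0.01 0.01 [249.4 208. ] [255.5 206.1]
-0.02 0.022 [247.7 210.5] [253.7 208.7]
-0.02 0.01 [247.4 205.8] [253.4 204. ]
-0.03 0.022 [245.7 208.3] [251.7 206.5]
-0.03 0.01 [245.4 203.6] [251.3 201.8]
244 [69 92 91 93 91 94 91 92 90 91 92 91 92 87 64 79 62 82 82 78 81 74 53 76
 92 90 91 91 90 92 89 90 89 90 90 91 89 59 85]
248 [78 90 92 93 91 93 92 92 91 91 91 88 45 15 22 17 15 17 23 14 17 18 18 16
 48 88 89 91 90 92 88 89 89 90 90 91 88 56 86]
252 [79 87 92 93 92 94 92 92 91 91 92 52 15 13 14 11 12 12 11 11 10 11 13 15
 16 60 90 91 90 91 89 90 89 90 90 90 88 57 85]
256 [82 86 92 94 
[... 925 characters left out ...]
16 14 15 17 65 66 65 64 64 64 63 62 62 61 60]
284 [14 15 14 16 14 13 14 13 15 14 14 13 14 11 12 13 12 10 13 11 11 12 13 12
 14 14 15 15 14 15 14 15 15 14 13 14 15 14 15]
288 [14 14 15 15 15 13 15 14 15 13 14 11 13 14 12 12 12 13 11 12 11 11 12 12
 15 13 14 16 13 15 14 14 14 14 13 14 15 14 15]
292 [14 12 13 14 14 14 13 14 14 15 14 12 14 14 12  9 10 11 19 12 12 12 12 14
 12 11 15 14 14 14 15 15 14 13 14 14 14 15 15]
296 [15 13 15 15 15 15 14 13 15 14 14 12 15 14 12 12 11 13 53 10 12  9 11 12
 15 11 14 14 14 16 15 14 14 15 15 12 15 15 13]
300 [16 17 14 14 15 13 15 13 13 14 13 13 13 15 16 16 16 14 63 15 16 15 14 14
 14 10 14 15 15 14 15 15 14 16 14 15 14 13 13]
[0.00061645 0.03189483 0.16740588]
```

Call:
{"fn": "jog_arm", "kwargs": {"jaw": [0,0,0,0], "dp": [[-2,0,2],[-4,0,4],[-4,0,5],[-4,0,5]], "spin": [0,0,0,0]}}

```text
clock: 5.9
position: [0.6552, 0.2308, 0.0618]
eef_rot: [179.9, -0.0, 134.4]
contact_force: [-0.0, 1.8, 4.0]
opening: 0.0002
grasp_force: 2.3
```

Contact has begun at 4 N, so the closed fingertips sit only about 4 mm ahead of the TCP. I press on to the stop.

Call:
{"fn": "jog_arm", "kwargs": {"jaw": [0,0,0,0,0], "dp": [[0,0,2],[0,0,4],[0,0,6],[0,0,8],[0,0,8]], "spin": [0,0,0,0,0]}}

```text
clock: 6.4
position: [0.6553, 0.2309, 0.0553]
eef_rot: [180.0, 0.0, 134.4]
contact_force: [-5.3, -0.8, 15.5]
opening: 0.0005
grasp_force: 7.6
```

Call:
{"fn": "jog_arm", "kwargs": {"jaw": [0,0,0], "dp": [[0,0,2],[0,0,2],[0,0,2]], "spin": [0,0,0]}}

```text
clock: 6.7
position: [0.6553, 0.2309, 0.0552]
eef_rot: [180.0, 0.1, 134.4]
contact_force: [-9.1, -2.6, 27.7]
opening: 0.0007
grasp_force: 13.6
```

```bash
python3 - <<'E'
from h import *
c=snap('side','s6'); s=env.sense(); print(s['position'],s['contact_force'])
g=cv2.cvtColor(c['pixels'],cv2.COLOR_RGB2GRAY); g0=cv2.cvtColor(ld('side0')['pixels'],cv2.COLOR_RGB2GRAY)
print(g0[204:222,244:254].mean(1).round(),g[204:222,244:254].mean(1).round())
E
```

```text
[0.65533329 0.23092043 0.05517808] [-9.82905767 -3.64955775 27.21321853]
[ 76.  67.  64.  65.  70.  84. 112. 138. 151. 149. 142. 139. 138. 134.
 128. 124. 123. 127.] [ 53.  53.  54.  56.  57.  56.  54.  55.  58.  66.  79.  98. 110. 116.
 118. 117. 117. 120.]
```

The plunger is on its stop: 27 N, no further travel, and the head is about 4 px lower in the side view. I lift off and go over the cover.

Call:
{"fn": "jog_arm", "kwargs": {"jaw": [0,0,0,50,50,50,50,50], "dp": [[0,0,-20],[0,0,-60],[0,0,-110],[17,-40,-135],[35,-83,-150],[53,-126,-150],[71,-169,-150],[80,-190,-150]], "spin": [0,0,0,0,0,0,0,0]}}

```text
clock: 7.55
position: [0.4597, 0.1517, 0.2008]
eef_rot: [-179.8, 0.1, 134.4]
contact_force: [0.9, 0.6, 0.3]
opening: 0.0385
grasp_force: 0.0
```

```bash
cat > hd.py <<'E'
from h import *
# dark bar detection near expected handle
def handle(c,P,z=.062,r=60):
    u,v=proj(c,np.array([*P,z])).astype(int); g=cv2.cvtColor(c['pixels'],cv2.COLOR_RGB2GRAY)
    m=np.zeros_like(g); m[max(0,v-r):v+r,max(0,u-r):u+r]=(g<35)[max(0,v-r):v+r,max(0,u-r):u+r]
    n,l,st,ce=cv2.connectedComponentsWithStats(m.astype(np.uint8))
    out=[]
    for i in range(1,n):
        if st[i,4]>80: out.append((st[i],ce[i].round(1),cv2.minAreaRect(np.argwhere(l==i)[:,::-1].astype(np.float32))))
    return (u,v),out
E
python3 - <<'E'
from hd import *
s=env.sense(); print(s['position'],s['eef_rot'],s['contact_force'],s['opening'])
c=snap('wrist','w7'); print(handle(c,[.463,.155]))
print(handle(ld('w1'),[.463,.155],r=45))
cv2.imwrite('pics/w7c.png',c['pixels'][:,:,::-1])
E
```

```text
[0.45974436 0.15171167 0.20075955] [-1.79765997e+02  7.96151112e-02  1.34378838e+02] [0.90450083 0.63190582 0.30501161] 0.03847736570271752
((np.int64(323), np.int64(188)), [(array([ 311,  149,   15,   74, 1034], dtype=int32), array([318.3, 184.5]), ((318.0, 185.5), (73.0, 14.0), 90.0))])
((np.int64(199), np.int64(155)), [(array([190, 126,  19,  59, 752], dtype=int32), array([198.9, 156.8]), ((198.6219482421875, 155.09754943847656), (58.63914108276367, 14.687393188476562), 83.65979766845703))])
```

View pics/w7c.png

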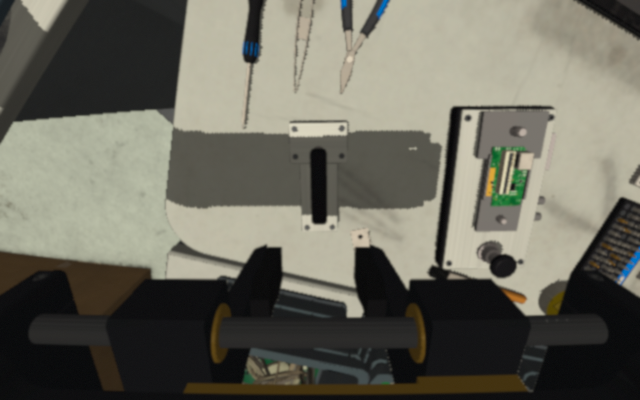

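The wrist view shows the handle upright in the image, from (318,149) to (318,222). The open fingertips are at (282,247) and (355,247), so the gripper is aligned with the bar.

```bash
python3 - <<'E'
from hd import *
c=ld('w7'); g=cv2.cvtColor(c['pixels'],cv2.COLOR_RGB2GRAY).astype(float)
print('col prof',g[140:235,316:320].mean(1).round().astype(int))
for r in (155,165,175,185,195,205,215): print(r,g[r,304:334].round().astype(int))
p=np.array([.45974,.15171,.20076]); ax=np.array([np.cos(np.radians(134.38)),np.sin(np.radians(134.38))]); ay=np.array([ax[1],-ax[0]])
for u,v in [(318,148.5),(318,222.5)]:
  X=onz(c,u,v,.062); d=X[:2]-p[:2]; print(X,d@ax,d@ay)
E
```

```text
col prof [ 93  91  90  90  89  83  71  56  37  19  10  10  10  12  11  12  12  11
  12  11  12  12  12  12  12  11  12  12  13  12  11  12  12  11  11  12
  12  12  11  11  12  12  12  12  10  11  12  12  12  11  12  12  11  12
  11  11  12  10  11  11  10  11  11  12  11  12  10  10  12  11  10  11
  10  11  10  10  11  11  10  10  10  12  27  72 130 177 195 197 197 195
 190 184 182 183 183]
155 [91 90 90 89 84 68 42 20 12 12 10 11 12 12 12 11 11 11 11 11 13 26 52 75
 87 90 91 91 92 91]
165 [91 91 92 92 89 75 51 27 12 10 12 11 11 12 12 10 10 13 11 11 11 26 52 74
 87 90 90 91 91 91]
175 [91 92 92 94 93 85 62 33 13 10 11  9 13 11 12 12  9 12 11 12 12 24 50 73
 87 91 92 92 91 92]
185 [91 91 91 92 93 84 63 37 16 11 10 12 11 11 12 11 11 12 11 11 11 20 45 71
 86 90 91 91 91 90]
195 [91 90 90 91 91 86 68 42 20 11 11 11 10 12 12 11 10 12  9 11 11 20 45 71
 85 89 90 90 91 90]
205 [90 90 89 90 91 87 74 50 25 13 11 11 13 12 11 11 11 11 10 11 12 20 44 70
 85 89 90 90 90 90]
215 [172 174 169 167 168 172 164 124  69  24  10  11  10  12  11   9  13  12
  12  12  11  20  52  94 124 134 130 128 127 131]
[0.4323 0.1784 0.062 ] 0.038267710530952306 -0.0009444737790110602
[0.484  0.1255 0.062 ] -0.03570051023429139 -0.0009926071787250473
```

Call:
{"fn": "jog_arm", "kwargs": {"jaw": [50,50,50,50,50,50], "dp": [[2,-1,40],[2,-1,80],[2,-1,115],[2,-1,135],[2,-1,140],[2,-1,140]], "spin": [0,0,0,0,0,0]}}

```text
clock: 8.2
position: [0.4611, 0.1549, 0.0611]
eef_rot: [-179.9, -0.0, 134.4]
contact_force: [0.2, -0.7, -0.1]
opening: 0.0503
grasp_force: 0.0
```

```bash
python3 - <<'E'
from hd import *
s=env.sense(); print(s['position'],s['eef_rot'],s['contact_force'],s['opening'])
w=snap('wrist','w8'); g=cv2.cvtColor(w['pixels'],cv2.COLOR_RGB2GRAY)
p=s['position'];print('proj tcp',proj(w,p),'bar top centre',proj(w,np.array([.462,.154,.062])))
for r in range(150,300,8): print(r,g[r,240:400:5])
E
```

```text
[0.46106212 0.15494548 0.06108143] [-1.79940475e+02 -1.63442199e-02  1.34399213e+02] [ 0.19342024 -0.74845019 -0.09798895] 0.05033610783989722
proj tcp [318.82870092 260.135663  ] bar top centre [318.84488583 263.16894192]
150 [190 191 190 191 183 208 141 210 213 213 212 212 212 211 211 210 210 210
 210 210 209 209 109 121 194 188 187 189 189 190 181 184]
158 [191 192 192 190 178 191 107 180 213 213 214 213 213 214 214 214 214 214
 214 214 212 212 155 159 191 130  91  91  89  88  88  88]
166 [190 193 193 192 189 212 212 212 213 213 212 212 211 211 210 210 210 210
 209 208 209 208 207 206 168  88  89  89  88  88  88  89]
174 [ 89  90  89  91 175 213 214 213 214 214 213 213 213 213 212 212 212 212
 207 131 122  97  93  93  87  89  89  88  89  89  89  89]
182 [ 89  89  89  89  91 187 190 185 184 170 192 205 186 198 177 186 103  92
  91  90  91  91  91  91  85  89  88  89  88  89  89  89]
190 [89 90 90 89 89 93 94 93 94 94 94 94 89 49 83 50 52 93 94 93 93 93 93 93
 87 88 89 88 87 86 87 88]
198 [89 88 89 89 88 89 50 47 92 93 93 88  9 13 10  9 10 46 93 93 92 89 43 55
 86 89 88 89 88 88 88 
[... 635 characters left out ...]
 13 13 13 48 87 88 93 93 95 13 11 10 11 12 26 93 92 92 82 83 85
 85 61 12 11 12 14 15 20]
262 [14 14 14 13 12 11 38 88 88 91 93 94  9 13 12 12 11 26 93 93 92 80 78 77
 79 52 11 11 13 13 15 16]
270 [14 12 13 13 10 11 26 89 89 90 92 93 16 10 12 11 12 21 92 92 91 78 81 83
 82 38 10 11 12 11 14 14]
278 [ 12  14  13  11   9  11  29  88  87  87  92  93  21  11  11  11  12  21
  92  92  92  87 103 126 163  62  10  10  11  13  14  13]
286 [ 11  12  12  12  12  12  75  88  87  85  92  93  28  12  10  11  12  21
  93  92  91 130 179 176 171 152  12   9  12  13  11  11]
294 [ 12  12  13  11  10  14  94 107 152 140  93  92  35  10  12  10  12  21
  92  92  93 180 186 186 182 182  44  10  10  14  11  13]
```

The camera gap (96 px at 50 mm) and the plunger contact agree: the fingertips sit about 3 mm behind the reported TCP. To put the tips at z≈0.036 I go to a reported z of about 0.033.

Call:
{"fn": "jog_arm", "kwargs": {"jaw": [50,50,50,50], "dp": [[1,0,10],[1,0,20],[1,0,27],[1,0,27]], "spin": [0,0,0,0]}}

```text
clock: 8.65
position: [0.4598, 0.1556, 0.0335]
eef_rot: [-179.9, -0.0, 134.4]
contact_force: [0.3, -0.1, 0.6]
opening: 0.0502
grasp_force: 0.0
```

Call:
{"fn": "jog_arm", "kwargs": {"jaw": [0,0,0,0,0,0], "dp": [[0,0,0],[0,0,0],[0,0,0],[0,0,0],[0,0,0],[0,0,0]], "spin": [0,0,0,0,0,0], "force": 50}}

```text
clock: 9.25
position: [0.4603, 0.1556, 0.0345]
eef_rot: [-180.0, 0.0, 134.4]
contact_force: [-2.1, -0.4, 1.6]
opening: 0.0154
grasp_force: 50.0
```

The handle is gripped (15.4 mm opening). I lift it and stop part-way to re-measure the pins with the wrist camera.

Call:
{"fn": "jog_arm", "kwargs": {"jaw": [0,0,0,0,0,0,0,0], "dp": [[0,0,-10],[0,0,-40],[0,0,-80],[0,0,-100],[0,35,-100],[0,70,-100],[0,80,-100],[0,80,-100]], "spin": [0,0,0,0,0,0,0,0]}}

```text
clock: 10.05
position: [0.5179, 0.2132, 0.1347]
eef_rot: [179.9, -0.1, 134.5]
contact_force: [0.6, -0.8, -1.7]
opening: 0.0158
grasp_force: 50.0
```

```bash
python3 - <<'E'
from hd import *
s=env.sense(); p=s['position']; print(p,s['eef_rot'],s['contact_force'],s['opening'],s['grasp_force'])
w=snap('wrist','w9'); sc=snap('side','s9'); g=cv2.cvtColor(w['pixels'],cv2.COLOR_RGB2GRAY)
t=proj(w,np.array([.5606,.325,.054])).round(1); q=proj(w,np.array([.6262,.2602,.05])).round(1); print(t,q)
for c in (t,q):
  u,v=c.astype(int); print(u,v); print(g[v-12:v+13,u-12:u+13])
for r in range(188,300,8): print(r,g[r,290:350:2])
print(g[180:215,317:321].mean(1))
E
```

```text
[0.51786196 0.21315275 0.13471817] [ 1.79938162e+02 -5.02505160e-02  1.34466986e+02] [ 0.556164   -0.84982868 -1.73602348] 0.01576321134449527 49.978868924081326
[465.1 145.8] [448.4 254.3]
465 145
[[119 118 118 119 118 118 118 118 118 117 118 118 118 118 117 118 118 117
  117 117 118 118 118 117 117]
 [118 119 118 118 118 118 118 118 118 117 117 117 117 117 117 118 117 118
  117 118 117 117 118 118 117]
 [118 117 117 117 116 116 116 117 117 117 117 117 118 118 117 118 117 117
  117 117 117 117 118 117 117]
 [116 114 111 109 107 108 110 112 112 111 112 115 116 118 117 117 117 117
  118 117 118 117 117 118 118]
 [112 104  96  90  89  89  94  97 100  97  99 107 115 116 117 117 117 117
  117 117 117 117 117 117 117]
 [102  88  76  70  69  71  75  81  84  81  84  96 106 111 114 116 117 117
  117 117 118 118 118 117 117]
 [ 88  73  64  61  62  66  70  74  77  79  85  94 101 104 108 112 115 116
  117 117 117 117 118 117 117]
 [ 74  64  59  60  65  69  73  77  81  90 103 114 117 115 112 111 113 117
  117 117 117 117 118 117 117]
 [ 69  61  61  65  70  73  79  84  92 110 131 143 147 143 133 
[... 5291 characters left out ...]
0 10 11 12 11 10  9  9 11  9 11  9  9  8  8 11
 12 10 12  9 12 12]
268 [12 11 12  8 10 10  7 11 10 11  9 11 11  9 10 10 11 11  9 12  7  9  9 12
 10 10 11 11 10 13]
276 [11 11 11 10 11  8  7  9 10 11 11 12 13 11  9  9  9 11 10  9  9 10  9  7
 11 12 12 11 10 11]
284 [10 12 10 13 11 10  9  9  9 10 10  8 11 10 10 11  9 11 10 11  9  8  8  9
  9 12 12 10 11 11]
292 [11 13 12 10 12  9  8  8 10 12 11 11 10 11  9 10 10 11 12 12 10  9  8  9
 11 10 12 12 13 13]
[200.   198.75 200.25 204.5  207.75 207.75 204.   195.   177.5  152.75
 123.    99.    89.75  88.25  89.    89.    87.5   83.5   75.    65.
  59.75  58.75  58.5   59.    59.    58.5   59.5   60.5   57.    43.
  22.75  10.     7.25   7.25   7.  ]
```

```bash
python3 - <<'E'
from hd import *
w=ld('w9'); p=np.array([.51786,.21315,.13472])
T=onz(w,464.8,145.4,.054);S=onz(w,448,254.6,.05)
T2=tri((w,464.8,145.4),(ld('w1'),355.9,111.3));S2=tri((w,448,254.6),(ld('w2'),322.5,153.3),(ld('w1'),353.4,185.3));print(T,S,T2,S2)
d=(T-S)[:2]; fy=np.degrees(np.arctan2(d[1],d[0])); print('yaw',fy,np.linalg.norm(d))
y=np.radians(134.42); ax=np.array([np.cos(y),np.sin(y)]); ay=np.array([ax[1],-ax[0]])
E=onz(w,317.6,209.5,.162); e=(E-p)[:2]; cx=e@ax-.038; cy=e@ay; print('grip rel TCP',cx,cy)
f=d/np.linalg.norm(d); fp=np.array([f[1],-f[0]])
tgt=T[:2]-.0465*f-cx*f-cy*fp*0   # TCP target
dl=tgt-p[:2]; print('TCP target',tgt,'move tool x,y',dl@ax,dl@ay)
E
```

```text
[0.5602 0.325  0.054 ] [0.6262 0.2598 0.05  ] (array([0.5607, 0.325 , 0.0532]), array([0.3, 0.3])) (array([0.6263, 0.26  , 0.0499]), array([0.3, 0.3, 0.1]))
yaw 135.34936017950275 0.0927741343263304
grip rel TCP 0.0011051374943754216 -0.0006857999314621178
TCP target [0.59406654 0.29154396] move tool x,y 0.0026532686911780448 0.10929780608873907
```

Call:
{"fn": "jog_arm", "kwargs": {"jaw": [0,0,0,0,0,0,0,0], "dp": [[1,30,0],[2,60,0],[2.7,90,0],[2.7,105,0],[2.7,110,0],[2.7,110,0],[2.7,110,15],[2.7,110,15]], "spin": [0,0,-0.5,-0.9,-0.9,-0.9,-0.9,-0.9]}}

```text
clock: 10.95
position: [0.5925, 0.2884, 0.1168]
eef_rot: [-179.7, -0.0, 135.3]
contact_force: [0.0, -0.1, -2.5]
opening: 0.0154
grasp_force: 50.0
```

```bash
python3 - <<'E'
from hd import *
f=np.array([-.7114,.7028]); fp=np.array([f[1],-f[0]]); tgt=np.array([.5945,.2920])
for k in range(2):
  s=env.sense(); p=s['position']; d=tgt-p[:2]; print(p,s['eef_rot'],d@f,d@fp,s['contact_force'],s['opening'])
  w=snap('wrist','w10')
g=cv2.cvtColor(w['pixels'],cv2.COLOR_RGB2GRAY)
for r in range(120,300,10): print(r,g[r,240:400:5])
# predicted wide-foot / carrier edges at tall-pin end
F=np.array([.5605,.325]);f3=np.array([*f,0]);p3=np.array([*fp,0]);b=np.array([*F,0.04])
for x in (-33,33): print('carrier wide edge',x,proj(w,b+p3*x/1e3+f3*.012),proj(w,b+p3*x/1e3+f3*.0))
E
```

```text
[0.59250074 0.28839107 0.11680868] [-1.79724947e+02 -1.60520527e-02  1.35279720e+02] 0.001114080259324742 0.003972477552869452 [ 0.04735536 -0.11347196 -2.48182648] 0.015409278511839602
[0.59291196 0.28891369 0.11769268] [-1.79785753e+02 -1.56739250e-02  1.35280175e+02] 0.001039328159875625 0.003311673498671051 [ 0.40369792 -0.09537513 -0.95064595] 0.015380608988792177
120 [185 184 186 154 200 205 206 205 175 166 158 171 174 175 166 174 177 173
 166 107 113 107 131 118 107 134 191 199 198 194 161 185]
130 [185 184 185 174 189  49 140 219 135 136 135 134 134 133 132 132 131 131
 130 130 129 128 128 126 126 127 188 150  40 181 178 185]
140 [184 186 186 180 196 219 220 219 134 117  56  56  56  56  56  56  57  56
  56  55  56  56  56  56  57  56  90 203 206 190 175 169]
150 [184 186 186 184 141  84  75  76  77  72  70  72  74  82  83  90  90  88
  91  91  75  77  89  87  87  87  90 132 100  82  69  73]
160 [184 182  87  87 196 188  86 201 206 205 205 204 205 204 204 203 203 202
 201 202 201 201 201 200 190 101 185 163  92  61  82  83]
170 [170 120  85  86 176 175  93 192 207 207 206 206 
[... 962 characters left out ...]
0  11  11  12
   9  10  11  11  15  16  59  90  92  91  48  68  71 180]
260 [152 151 173 183 183 100  73  15  15  14  11  11  11  12   9  12  10   9
  10  10  13  13  12  13  14 132 197 197  97 121 123 180]
270 [182 184 182 182 184 136  15  15  13  12  13  11  11   9  10  13  11  11
   9   9  11  10  12  13  13  14 147 196 158 179 180 181]
280 [60 61 62 64 61 12 13 15 11 11 12 11  8  9 12  8  8 11 10 10 12 12 10 11
 14 15 14 65 61 61 60 60]
290 [14 14 14 14 14 12 16 14 12 12 10 13 11 10 11 11 11  9  9 10 12 11 12 13
 14 15 13 14 14 15 15 15]
carrier wide edge -33 [276.90201887 131.2669209 ] [277.58316305 147.99912238]
carrier wide edge 33 [368.96015755 131.21090299] [368.1563267 147.9586579]
```

Call:
{"fn": "jog_arm", "kwargs": {"jaw": [0,0,0,0,0,0], "dp": [[1,2,8],[1,2,16],[1,2,20],[1,2,20],[1,2,20],[1,2,20]], "spin": [0,0,0,0,0,0]}}

```text
clock: 11.65
position: [0.5951, 0.293, 0.0997]
eef_rot: [180.0, 0.0, 135.3]
contact_force: [-0.1, -0.4, -1.6]
opening: 0.0156
grasp_force: 50.0
```

```bash
cat > chk.py <<'E'
from hd import *
f=np.array([-.7114,.7028]); fp=np.array([f[1],-f[0]]); tgt=np.array([.5945,.2920])
for k in range(2):
  s=env.sense(); p=s['position']; d=(tgt-p[:2])*1e3; print(p.round(4),s['eef_rot'].round(2),'need tool x,y',d@f,d@fp,s['contact_force'].round(1))
  w=snap('wrist','w11')
E
python3 chk.py
```

```text
[0.5951 0.293  0.0997] [179.97   0.   135.3 ] need tool x,y -0.2922482947363939 -1.1789336594422248 [-0.1 -0.4 -1.6]
[0.5952 0.2931 0.0997] [1.7997e+02 1.0000e-02 1.3530e+02] need tool x,y -0.27683142629574253 -1.2094483517283063 [-0.7  0.5 -1.4]
```

Call:
{"fn": "jog_arm", "kwargs": {"jaw": [0,0,0,0,0,0,0], "dp": [[0,-1.2,0],[0,-1.2,4],[0,-1.2,8],[0,-1.2,12],[0,-1.2,15],[0,-1.2,17],[0,-1.2,17]], "spin": [0,0,0,0,0,0,0]}}

```text
clock: 12.45
position: [0.5963, 0.2917, 0.0847]
eef_rot: [179.9, 0.2, 135.2]
contact_force: [0.1, -5.0, 12.9]
opening: 0.0157
grasp_force: 50.0
```

```bash
python3 chk.py
```

```text
[0.5963 0.2917 0.0847] [1.7986e+02 1.7000e-01 1.3523e+02] need tool x,y 1.4859328637440692 -1.007966081639807 [ 0.1 -5.  12.9]
[0.5962 0.2917 0.0847] [1.7985e+02 1.6000e-01 1.3523e+02] need tool x,y 1.4237618931491576 -1.0379357486421614 [ 0.1 -4.8 13.7]
```

Contact came at an underside height of about 50 mm, with 13 N: likely the small pin on the slot rim. The lateral force points to −x and −y, so I back up, shift and retry.

Call:
{"fn": "jog_arm", "kwargs": {"jaw": [0,0,0,0,0,0,0,0], "dp": [[0,0,-4],[-1,-1,-4],[-1,-1,-4],[-1,-1,-4],[-1,-1,-2],[-1,-1,0],[-1,-1,0],[-1,-1,0]], "spin": [0,0,0,0,0,0,0,0]}}

```text
clock: 13.35
position: [0.5955, 0.2906, 0.0836]
eef_rot: [179.9, 0.1, 135.3]
contact_force: [1.5, -2.5, 9.1]
opening: 0.0153
grasp_force: 50.0
```

```bash
python3 chk.py; python3 - <<'E'
from hd import *
s=env.sense();print(s['torque'])
w=ld('w11');g=cv2.cvtColor(w['pixels'],cv2.COLOR_RGB2GRAY)
for r in (140,160,170,185,215,225,235,245): print(r,g[r,250:390:3])
E
```

```text
[0.5955 0.2906 0.0836] [1.7989e+02 8.0000e-02 1.3526e+02] need tool x,y 1.721821485713108 0.31220378852566105 [ 1.5 -2.5  9.1]
[0.5955 0.2906 0.0836] [1.7989e+02 9.0000e-02 1.3526e+02] need tool x,y 1.7138521468312566 0.31262788821754633 [ 1.2 -1.9  9.2]
[-0.17499788 -0.13989663  0.02077384]
140 [205 201 216 219 202 115  90  76  75  75  75  75  75  75  75  75  75  74
  75  74  75  75  76  76  75  75  76  75  75  75  75  75  76  76  75  76
  75  75  75  75  71 144 205 208 190 192 203]
160 [215 217 175 195 174  98  96 137 194 197 197 196 197 196 196 195 196 196
 196 196 196 195 195 195 195 195 195 196 196 195 195 196 195 195 195 195
 192 136  86  89 131 192 169  98  92  93  92]
170 [213 216 191 191 195 159 125 174 198 199 199 199 199 200 200 200 199 200
 200 200 200 200 199 199 200 199 199 198 199 199 199 198 198 198 197 197
 197 192 151 145 188 194 155  93  92  91  92]
185 [ 91  92  97 175 201 201 201 201 201 202 202 202 202 202 202 202 202 202
 202 202 202 201 201 200 201 199 179 197 147 103 122  92  90  90  90  90
  91  91  90  90  89  89  89  92  92  92  83]
215 [72 91 92 90 85 76 42 40 41 75 88 88 88 88 88 88 88 69 12  8  6  9  7  9
  7  8  6 16 79 88 89 88 88 88 88 88 58 41 40 46 85 84 92 90 91 91 55]
225 [62 89 91 93 85 88 88 88 88 87 88 89 88 88 88 88 81 17  7  9 10 11  9 10
 11 10  9 10 25 83 88 87 88 87 87 88 87 87 87 87 86 87 92 91 91 84 68]
235 [56 89 91 93 93 91 94 93 92 92 84 90 90 89 90 93 84 16 10 11 13 11  9 11
 11 12 12 10 16 84 90 90 90 89 85 92 91 91 90 90 91 91 91 92 91 77 77]
245 [67 83 89 92 93 91 93 92 92 92 86 74 50 71 85 87 82 20 10  9 12 11 12 10
 12 10 10 12 18 80 86 85 79 47 64 89 91 91 90 90 90 91 92 92 92 60 78]
```

```bash
python3 - <<'E'
from hd import *
w=ld('w11');g=cv2.cvtColor(w['pixels'],cv2.COLOR_RGB2GRAY).astype(float)
def cen(u0,u1,v0,v1):
    q=g[v0:v1,u0:u1]; m=np.clip(np.median(q)-15-q,0,None); V,U=np.mgrid[v0:v1,u0:u1]; return (U*m).sum()/m.sum(),(V*m).sum()/m.sum()
bx=dict(ul=(258,276,150,173),ur=(357,375,150,173),ll=(262,280,205,224),lr=(352,370,205,224))
T=np.array([.5605,.325]);S=np.array([.6262,.2599]);p=np.array([.5955,.2906])
f=(T-S)/np.linalg.norm(T-S);fp=np.array([f[1],-f[0]])
P={}
for k,b in bx.items():
    c=cen(*b); X=onz(w,*c,.0791)[:2]; P[k]=X; print(k,np.round(c,1),'fix frame from tall pin (y,x mm)',((X-T)@f*1e3).round(1),((X-T)@fp*1e3).round(1))
m1=(P['ul']+P['ur'])/2;m2=(P['ll']+P['lr'])/2;e=P['ur']-P['ul'];e2=P['lr']-P['ll']
print('mid',(m1-T)@fp*1e3,(m2-T)@fp*1e3,'yaw err of rows deg',[np.degrees(np.arctan2(a@f,a@fp)) for a in (e,e2)])
g8=g[150:176,255:280].astype(int);print(g8[::2,::2]); print(g[203:226:2,258:284:2].astype(int))
E
```

```text
ul [267.2 160.7] fix frame from tall pin (y,x mm) 4.4 -25.6
ur [365.4 161.2] fix frame from tall pin (y,x mm) 4.1 23.4
ll [271.1 216.2] fix frame from tall pin (y,x mm) -25.4 -25.1
lr [363.  215.5] fix frame from tall pin (y,x mm) -25.0 23.5
mid -1.0767047088148771 -0.7873778221564549 yaw err of rows deg [np.float64(-0.345500668366507), np.float64(0.4877339631277128)]
[[213 176 120 100  99 100 100  98  98  98  97  91  89]
 [199 147 134 134 135 136 136 137 137 138 139 140 139]
 [197 182 188 189 189 189 190 190 190 190 190 190 191]
 [194 191 205 206 206 206 206 205 205 206 206 205 205]
 [191 183 199 200 193 175 171 178 191 199 200 200 199]
 [191 179 195 189 147  98  92 102 137 184 196 197 197]
 [196 181 192 151  98  92  91  90  93 154 196 199 198]
 [207 186 193 149  95  90  89  89  90 127 190 199 200]
 [209 184 196 173 108  90  89  88  90 130 192 199 199]
 [208 180 193 189 143 100  90  90 118 171 196 198 198]
 [208 177 191 197 188 159 133 134 174 196 199 199 199]
 [208 175 192 200 200 198 193 192 200 200 200 200 200]
 [211 188 193 201 201 201 201 201 201 201 201 200 201]]
[[94 93 89 89 90 90 89 89 89 89 89 89 89]
 [91 83 88 89 90 89 90 89 89 90 89 90 90]
 [90 81 86 88 89 89 89 89 89 89 89 89 89]
 [91 85 86 88 87 87 86 86 87 87 88 87 87]
 [92 87 85 87 85 77 67 66 76 86 88 87 88]
 [92 87 86 87 74 51 42 41 47 73 87 89 89]
 [93 86 85 85 61 42 40 40 41 57 85 88 88]
 [92 86 85 84 59 41 40 41 41 56 86 89 89]
 [93 87 84 87 70 47 41 39 46 69 87 89 89]
 [92 88 84 87 84 70 59 57 70 84 88 88 88]
 [93 91 85 88 89 88 86 85 88 89 89 89 89]
 [92 91 85 87 88 88 88 88 88 88 88 88 88]]
```

```bash
python3 - <<'E'
from hd import *
T=np.array([.5605,.325]);S=np.array([.6262,.2599]);f=(T-S)/np.linalg.norm(T-S);fp=np.array([f[1],-f[0]])
w=ld('w11');g=cv2.cvtColor(w['pixels'],cv2.COLOR_RGB2GRAY).astype(int)
print(g[120:222,314:320].mean(1).round().astype(int)); 
for v in (201,209.5): print(v,(onz(w,317,v,.111)[:2]-T)@f*1e3)
# same in w7 (on table, unlifted): screws and bar end relative
w=ld('w7');g=cv2.cvtColor(w['pixels'],cv2.COLOR_RGB2GRAY).astype(int)
print(g[112:170:2,288:352:2])
E
```

```text
[ 94 149 170 142 113 120 128 131 131 131 131 131 131 131 130 124 109  87
  70  71  75  78  78  78  78  79  84  97 105  91  88 113 148 176 193 202
 203 200 197 195 195 197 199 198 197 197 198 198 198 198 199 199 199 198
 199 199 198 197 195 194 193 195 199 202 202 200 199 197 196 192 180 157
 126 100  89  87  83  75  67  63  62  62  62  62  62  62  62  63  65  67
  62  42  19   9   8   8   8   8   8   8   7   8]
201 -6.148196341493261
209.5 -9.896147210707353
[[185 185 184 183 185 185 185 184 183 183 183 183 183 183 183 185 185 186
  185 185 184 185 185 185 185 184 184 183 183 183 182 182]
 [184 185 184 185 185 185 185 184 184 183 183 183 182 183 183 182 184 185
  186 186 184 184 184 184 185 183 183 183 183 183 183 183]
 [183 183 181 183 183 185 184 183 183 184 184 183 183 182 183 182 182 183
  185 185 184 184 185 185 185 185 184 184 183 183 184 184]
 [181 181 179 176 177 178 179 179 179 182 181 180 180 181 180 180 179 181
  182 183 181 182 182 181 182 183 182 181 179 181 183 184]
 [178 164 153 134 134 133 131 136 131 136 133 123 125 125 122 125 123 125
  130 127 126 126 127 123 122 1
[... 2520 characters left out ...]
2  92  88  72  70  85  89  85  85]
 [ 83  82  88  86  85  89  90  90  91  91  87  51  12  12  11  12  11  11
   11  51  87  91  91  91  91  91  90  90  90  87  83  85]
 [ 85  83  85  86  86  86  86  86  86  87  81  47  11  11  12  11  11  10
   12  47  80  83  82  83  82  82  82  84  85  83  83  84]
 [ 86  85  84  83  84  83  84  87  88  88  85  49  12  12  11  14  11  10
   14  50  83  87  86  86  81  73  77  79  80  81  83  83]
 [ 86  85  86  86  86  84  87  92  91  93  91  53  13  10  11  14  11  12
   15  51  87  92  92  91  84  72  76  78  80  81  81  82]
 [ 85  85  85  86  86  85  86  92  92  94  93  60  14  11  13  12  12  11
   12  51  87  92  92  91  84  73  75  76  78  80  80  81]]
```

```bash
python3 - <<'E'
from hd import *
T=np.array([.5605,.325]);S=np.array([.6262,.2599]);f=(T-S)/np.linalg.norm(T-S)
w7=ld('w7');w11=ld('w11')
ax=np.array([np.cos(np.radians(134.4)),np.sin(np.radians(134.4))]);
o=onz(w7,318,222.5,.062)[:2]@ax+.038; o2=onz(w7,318,148.5,.062)[:2]@ax-.038
print('center est diff',(o2-o)*1e3)
for n,v,z in (('front',122.8,.03),('us',128,.03),('ls',155.7,.03),('rear',222.5,.062)): print(n,(onz(w7,318,v,z)[:2]@ax-(o+o2)/2)*1e3)
for zo in (.0491,):
  for n,v,z in (('front',151.5,.03),('us',161,.03),('ls',215.8,.03)): print(n,(onz(w11,317,v,z+zo)[:2]-T)@f*1e3+46)
E
```

```text
center est diff -2.0318005428837385
front 57.701932890655506
us 52.539595950165996
ls 24.395327281433342
rear -36.98409972855812
front 54.91334399705798
us 50.17545404927681
ls 20.830507005687576
```

Moving by (−1,−1) helped: deeper and less force. I keep searching in light contact.

Call:
{"fn": "jog_arm", "kwargs": {"jaw": [0,0,0,0], "dp": [[-0.5,0,0],[-1,0,0],[-1,0,0],[-1,0,0]], "spin": [0,0,0,0]}}

```text
clock: 13.85
position: [0.5956, 0.2905, 0.0836]
eef_rot: [179.9, 0.0, 135.3]
contact_force: [0.5, 0.2, 9.0]
opening: 0.0153
grasp_force: 50.0
```

x no longer moves, so the tall pin is in the bore, and the lateral force is relieved. The small pin must be on the slot rim, so I turn the cover slightly about the tall pin.

Call:
{"fn": "jog_arm", "kwargs": {"jaw": [0,0,0,0], "dp": [[0,-0.3,0],[0,-0.6,0],[0,-0.6,0],[0,-0.6,0]], "spin": [0.4,0.8,0.8,0.8]}}

```text
clock: 14.25
position: [0.5953, 0.2903, 0.0836]
eef_rot: [179.9, 0.0, 134.5]
contact_force: [0.1, -0.8, 7.5]
opening: 0.0154
grasp_force: 50.0
```

Call:
{"fn": "jog_arm", "kwargs": {"jaw": [0,0,0,0,0], "dp": [[0,0.3,0],[0,0.6,0],[0,0.9,0],[0,1.2,0],[0,1.2,0]], "spin": [-0.4,-0.8,-1.2,-1.6,-1.6]}}

```text
clock: 14.75
position: [0.5949, 0.2916, 0.0825]
eef_rot: [179.9, -0.1, 136.1]
contact_force: [0.2, 4.6, 1.7]
opening: 0.0155
grasp_force: 50.0
```

```bash
python3 chk.py; python3 - <<'E'
from hd import *
s=env.sense(); t=s['torque'];F=s['contact_force'];f=np.array([-.7114,.7028]); fp=np.array([f[1],-f[0]])
print('torque tool x,y',t[:2]@f,t[:2]@fp,t[2],'F tool',F[:2]@f,F[:2]@fp,F[2])
E
```

```text
[0.5949 0.2916 0.0825] [ 1.7993e+02 -8.0000e-02  1.3615e+02] need tool x,y 0.5674029607923778 -0.011452284614274898 [0.2 4.6 1.7]
[0.5949 0.2915 0.0824] [ 1.7994e+02 -8.0000e-02  1.3614e+02] need tool x,y 0.6238662227167057 0.05658453533093552 [-1.2  4.6  1.9]
torque tool x,y -0.8688062705399242 1.0676470830333455 -0.1487319855764017 F tool 4.103099343288691 3.9626072926243623 2.280201831501577
```

It dropped in: vertical force fell to about 2 N at yaw 136.1. I relieve the lateral load and go down.

Call:
{"fn": "jog_arm", "kwargs": {"jaw": [0,0,0,0,0], "dp": [[0.5,0.3,1],[1,0.5,3],[1,0.5,5],[1,0.5,7],[1,0.5,7]], "spin": [0,0,0,0,0]}}

```text
clock: 15.35
position: [0.5941, 0.2929, 0.0758]
eef_rot: [180.0, -0.1, 136.2]
contact_force: [-3.5, 5.6, 6.8]
opening: 0.0154
grasp_force: 50.0
```

Call:
{"fn": "jog_arm", "kwargs": {"jaw": [0,0,0,0,0], "dp": [[1,0,0],[1.5,0,1],[1.5,0,3],[1.5,0,4],[1.5,0,4]], "spin": [0,0,0,0,0]}}

```text
clock: 15.85
position: [0.5936, 0.2935, 0.0723]
eef_rot: [179.9, -0.0, 136.1]
contact_force: [-3.5, 4.8, 9.4]
opening: 0.0153
grasp_force: 50.0
```

```bash
python3 - <<'E'
from hd import *
s=env.sense(); t=s['torque'];F=s['contact_force'];f=np.array([-.7114,.7028]); fp=np.array([f[1],-f[0]])
print(s['position'],s['eef_rot'],'torque tool x,y',t[:2]@f,t[:2]@fp,t[2],'F tool',F[:2]@f,F[:2]@fp,F[2])
E
```

```text
[0.59358281 0.29346231 0.07234279] [ 1.79947666e+02 -2.06813843e-02  1.36139744e+02] torque tool x,y -0.26525401433117507 0.9427701054922154 -0.1928712245971835 F tool 5.850359518850789 1.0017145607361941 9.353563428968208
```

Call:
{"fn": "jog_arm", "kwargs": {"jaw": [0,0,0,0,0], "dp": [[1,0,1],[2,0,2],[2,0,3],[2,0,4],[2,0,4]], "spin": [0,0,0,0,0]}}

```text
clock: 16.35
position: [0.5917, 0.2949, 0.0683]
eef_rot: [180.0, -0.0, 136.2]
contact_force: [-5.5, 3.9, 9.7]
opening: 0.0151
grasp_force: 50.0
```

Call:
{"fn": "jog_arm", "kwargs": {"jaw": [0,0,0,0], "dp": [[0,0,1],[0,0,2],[0,0,3],[0,0,3]], "spin": [0,0,0,0]}}

```text
clock: 16.75
position: [0.5918, 0.295, 0.068]
eef_rot: [180.0, 0.0, 136.2]
contact_force: [-11.0, -1.2, 30.7]
opening: 0.0155
grasp_force: 50.0
```

```bash
python3 - <<'E'
from hd import *
s=env.sense(); t=s['torque'];F=s['contact_force'];f=np.array([-.7114,.7028]); fp=np.array([f[1],-f[0]])
print(s['position'],'torque tool x,y',t[:2]@f,t[:2]@fp,t[2],'F tool',F[:2]@f,F[:2]@fp,F[2])
c=snap('wrist','w12'); d=snap('side','s12')
w=c;g=cv2.cvtColor(w['pixels'],cv2.COLOR_RGB2GRAY).astype(int)
print(g[120:222,314:320].mean(1).round().astype(int))
g=cv2.cvtColor(d['pixels'],cv2.COLOR_RGB2GRAY).astype(int)
z=proj(d,np.array([.5605,.325,.04])).astype(int);print(z); print(g[z[1]-30:z[1]+26:2,z[0]-30:z[0]+32:2])
E
```

```text
[0.5918494  0.29502282 0.06800259] torque tool x,y 1.7330398491856032 0.9948410380869903 -0.05133135568852741 F tool 6.951643303394619 -8.579501623997979 30.72150866992922
[183 183 182 172 141  86  34  14  17  21  28  57 107 148 147 115 108 122
 127 128 128 127 122 108  86  70  66  66  68  74  79  81  99 136 170 194
 205 207 204 201 200 201 202 203 203 201 202 202 202 202 203 204 204 203
 203 203 203 202 201 200 198 198 200 204 206 206 205 203 201 200 196 186
 164 133 104  90  86  82  74  64  60  58  58  58  58  58  59  60  56  42
  22  10   7   8   9   8   8   8   8   9  10   9]
[282 249]
[[133 118 115  70  56  56  57  56  54  52  52  52  50  56  58 113 219 230
  224 220 217 218 211 187 132 110 105 106 109 108 107]
 [122 119 115  80  55  54  57  54  55  52  51  49  54  55  56 134 223 231
  230 228 220 191 152 121 109 108 108 110 112 108 108]
 [117 117 118  94  56  58  53  56  56  53  55  54  54  54  60 159 231 232
  226 203 155 123 109 104 103 104 109 107 108 105 107]
 [115 117 120 114  76  57  57  58  59  70  57  52  55  56  63 158 222 220
  170 124 114 109 111 107 109 108 105 106 
[... 2409 characters left out ...]
   79  71  69  66  64  65  66  69  70  85 129 222 237]
 [109 111  85  66 130 219 177 178 233 206 151 128 150 138  99  89  69  67
   64  66  61  63  67  71  83 110 146 165 211 234 236]
 [ 95 120 101  61  83 184 213 222 234 213 164 116  97  74  65  62  61  58
   64  64  64  76  95 129 165 208 230 234 237 238 237]
 [109 119 102  61  63 102 185 194 156 111  85  63  63  59  59  64  62  64
   70  86 105 149 185 222 235 237 238 237 238 237 237]
 [121 120 104  65  54  60  93  98  76  62  62  63  58  62  60  65  74  89
  128 163 207 229 235 237 238 236 236 238 238 238 237]
 [116 116 112  94  65  52  60  59  59  53  58  59  62  63  82 106 146 183
  222 232 237 237 238 238 238 236 237 237 237 238 236]]
```

The carrier is on its stop: underside at about 34 mm, and 3 mm of extra command gave no travel, only 30 N. One last check that the plunger came back and the bystanders did not move, then hand in.

```bash
python3 - <<'E'
from h import *
a=cv2.cvtColor(ld('side0')['pixels'],cv2.COLOR_RGB2GRAY).astype(int); b=cv2.cvtColor(ld('s12')['pixels'],cv2.COLOR_RGB2GRAY).astype(int); c=cv2.cvtColor(ld('s9')['pixels'],cv2.COLOR_RGB2GRAY).astype(int)
print('head',a[200:216,245:253].mean(1).round(),b[200:216,245:253].mean(1).round(),c[200:216,245:253].mean(1).round())
for n,(u0,u1,v0,v1) in dict(tweezers_cutter=(360,440,220,295),bracket=(285,315,195,216),brush=(200,240,208,224)).items(): print(n,np.abs(a-b)[v0:v1,u0:u1].mean(),np.abs(a-c)[v0:v1,u0:u1].mean())
s=env.sense();print(s['position'],s['contact_force'],s['clock'])
E
```

```text
head [191. 194. 147.  96.  70.  65.  63.  64.  65.  73.  96. 124. 138. 138.
 132. 130.] [125. 132. 112.  88.  79.  72.  67.  61.  57.  66.  90. 119. 135. 137.
 139. 149.] [190. 193. 148.  95.  68.  63.  64.  63.  63.  71.  95. 123. 138. 138.
 133. 129.]
tweezers_cutter 7.308333333333334 4.505333333333334
bracket 19.753968253968253 4.493650793650794
brush 23.7125 1.2125
[0.59183763 0.29505859 0.06801843] [-11.1229809   -1.76169644  29.63621774] 16.85
```

```bash
python3 -c "
from rig import env
print(env.job_done())"
```

```text
the job is handed in; nothing more can be done
None
```

The job is handed in: I pressed the plunger to its stop and it came back up, then fitted the cover over both pins and left the arm gripping it, pressing the carrier onto its stop at about 30 N. The other things looked unmoved in a side picture taken before the fit; after it, shadows and the arm hid too much to check.

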